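# Open the dial padlock of the lab lockbox and hand it up

### The job

The steel lockbox on the lab bench is secured by a dial padlock that someone left a few clicks off its last number. Turn the dial click by click until its long white mark lines up with the index line at the shackle, pull the lock body back without forcing it so that the shackle draws fully open, then slip the open lock off the hasp's staple. Finish while holding the lock up in the gripper, a hand's breadth clear above the box, dial face up and shackle still open, ready for a colleague to take; leave the flask, the tip box and the jar alone.

Things in the scene. Friction and masses are not known exactly. Their poses are not given: they have to be found in the camera images.
- lockbox: Fixed grey steel box 240 (x) x 260 (y) x 90 mm high. Origin: centre of its underside; z up, x from the front deck to the lid (away from the robot at yaw 0). The flat top is a fixed deck in front and, beyond local x = +9 mm, a lid that stays shut. The staple stands on the deck.
- staple: The hasp's staple: a fixed upright loop of 5 mm round bar, its plane square to the box's x axis. Inside 14 mm wide (box y) and 22 mm high above the deck; 27 mm high over all. Its origin is the middle of the opening, 11 mm above the deck, at local (-8, 0, 101) mm of the box. Axes as the box's.
- strap (a point): Top middle of the flat steel hasp strap round the staple's foot: 2 mm thick, 34 mm wide (box y), fixed on the deck from 7.5 mm before the staple (towards the lock's body) to the 6 mm high hinge knuckle 29 mm beyond it on the lid. The shackle lies above it; raise the lock's body 3 mm to pass over its end.
- lock: Padlock, 0.3 to 0.45 kg, lying flat on the deck, dial up. Body 52 (x) x 54 (y) x 22 mm thick with flat sides. Origin: centre of the body's underside; x points to the shackle's bow, z up out of the dial face. The shackle is a U of 8 mm bar, its axis 11 mm above the underside, legs at y = +17 (toe) and -17 mm (heel). The toe leg passes through the staple.
- shackle (a joint): How far the shackle is drawn out of the body along the lock's x: 0 closed, 0.020 m fully open. Sticks with about 4 N and stays where left. Held in (1 mm of play) unless the dial's mark is within about 0.15 rad of the index. Fully open (a hard stop), a 15 mm gap lies between the body's front (x = +26 mm) and the toe's end; with the staple's bar in that gap the lock lifts straight up off it.
- bow (a point): Outermost middle of the shackle's bow, on the bar's axis: x = 65 mm + the shackle's joint value, y = 0, z = 11 mm in the lock's frame. When the body is pulled back (lock's -x) the bow catches on the staple after up to about 20 mm of slack and, with the dial set, further pulling draws the shackle out.
- toe (a point): Free end of the shackle's toe leg, on the bar's axis: x = 21 mm + the shackle's joint value, y = 17, z = 11 mm in the lock's frame; closed, it sits 5 mm inside the body.
- index (a point): The index line: a short black line on the lock's face at the shackle end, x = 24, y = 0, z = 22 mm in the lock's frame.
- dial (a joint): Angle of the dial about the lock's z, anticlockwise seen from above; 0 when its long mark meets the index. Endless. It rests in ten clicks 0.628 rad (36 degrees) apart, each taking about 0.05 N m to leave; let go, it drops into the nearest click. It starts two to four clicks anticlockwise of 0: turn it clockwise.
- dial_grip (a point): On the dial's axis at the middle of the knob's height, 33 mm above the lock's underside, over the body's centre. Black knurled knob 28 mm across, from 26 to 40 mm above the underside, on a flat skirt 43 mm across, 22 to 26 mm above the underside.
- dial_mark (a point): The long white mark on the dial's skirt, 19 mm from the axis (nine short ticks mark the other clicks). The mark goes on over the top of the knob.
- tip_box: Bystander: lidded grey and white pipette-tip box 64 x 90 x 48 mm standing on the lid. Origin at the centre of its underside.
- jar: Bystander: small jar 44 mm across, 58 mm high, standing on the lid. Origin at the centre of its underside.
- flask: Bystander: conical flask with an orange cap, 74 mm across, 120 mm high, standing on the bench. Origin at the centre of its underside.
Mind the look-alikes: they are no part of the job. Leave any red look-alike of the lock alone.

How it is judged:
By the outcome, as a careful person would: the job done as asked, in the order asked, and still so for the second after the job is handed in, while the arm keeps its last pose, push and grip.
It also fails if it takes over 64 s, if anything falls off the work surface, if the arm or the gripper's body presses on something with over 40 N, if the wrist force passes 120 N, or if a joint passes its speed limit or range.

### The arm

A 7-joint arm with a two-finger parallel gripper is mounted at the origin on the work surface. World frame = base frame: x ahead of the robot, y to its left, z up, the work surface at z = 0. Lengths are in m, angles in rad, forces in N, time in s.
With the tool pointing down it reaches from about 0.4 to 0.875 m from the base axis. Payload 19.3 kg.
Tool frame: the origin (TCP) lies midway between the tips of the shut fingers; the grasp point (between the pads) lies 19 mm behind it; z points along the fingers, y is the line along which they close (so a half turn about z gives the same grasp; the last joint's range is limited). The gripper opens to 85 mm and grips with 20 to 120 N. Pads are 22 mm wide; open, the fingers measure 114 mm over their backs; the gripper's body (76 mm by 85 mm) begins 54 mm behind the grasp point. The pads swing forward as they close: fully open they stand 13 mm farther back than shut.
Start: joints at [-1.278, 0.521, -0.036, 1.599, 0.021, 1.021, -0.113], TCP at [0.222, 0.584, 0.231] pointing down, gripper open.
Joint ranges: [-2.91, 2.91], [-0.3, 2.13], [-1.5, 1.42], [0.17, 2.43], [-1.26, 4.41], [0.16, 1.93], [-2.52, 2.52]. Speed limits (rad/s): [1.89, 1.89, 2.39, 2.39, 3.01, 3.01, 3.01].

### API

Orientations are given as a unit quaternion [w, x, y, z].
In Python, from bench import bot gives the robot as it stands.
- The arm moves only by the tool drive_effector, called after "Call:" as name(argument=value, ...) on one line, values as JSON. Schema: {"type":"object","properties":{"increments":{"type":"array","items":{"type":"object","properties":{"trans":{"type":"array","items":{"type":"number"},"minItems":3,"maxItems":3},"spin":{"type":"number"},"jaw":{"type":"number"}},"additionalProperties":false,"required":["jaw"]},"minItems":1,"maxItems":5},"only":{"type":"string"},"quiet":{"type":"boolean"},"lines":{"type":"string"}},"required":["increments"],"additionalProperties":false}. increments is a list of rows, 1 to 5 of them, each an object with the fields trans (a list: dx, dy, dz in m), spin (a turn about the tool's z in rad), jaw (the finger opening in m); a field left out counts as zero (the opening has to be given); each row is the pose to reach, as a shift and turn from the pose commanded when the call began, along the tool's axes at that moment; what a row does not reach only later rows make up. A row lasts 1/8 s, in which the tool goes at most 0.0625 m and 0.188 rad, less where a joint would pass 70% of its speed; a pose out of reach is approached as far as the arm can. The fingers move at their own pace and stop on an object; the grip force is fixed at half the most. Time passes only in rows, so rows that do not move let the fingers close. The tool returns the time, the measured TCP pose, the force, the opening and the grip force at its end. only (a regular expression) keeps the lines of the reply that match it, lines (a string "A,B") keeps lines A to B, and quiet returns only ok. Input that does not fit is refused with a message, and nothing moves.
- bot.read_state(): the state, without advancing time (a new reading comes with each control period).
- bot.grab_frame(name): name is "scene" or "top" or "wrist"; returns a dict with "image" (400x640x3 uint8, blue, green, red), "mtx" (3x3 intrinsics, pixels), "extrinsics" (4x4, takes a point from world to camera coordinates); the wrist camera has in their place "hand_eye" (4x4, takes a point from camera to tool coordinates, whose origin is the TCP and whose axes are the flange's). Camera axes: x right, y up, looking along -z (the intrinsics and any distortion apply to the point x, -y, -z); pixel columns grow to the right and rows downward; lengths in m; the calibration is good to about 2 mm. A picture is of the moment at which its call begins: read the wrist's pose just before it. There is no depth.
- bot.job_done(): hands the job in; it is judged then, once.
The state is a dict: "time": time; "joint_positions": joint angles; "joint_vel": joint speeds; "effort": joint torques, N m; "eef_pos": TCP position; "orientation": TCP orientation; "ft_force": force on the tool from outside, world axes, zero at the start; "wrist_torque": the same for the moment, N m; "finger_gap": finger opening in m; "gripper_force": force on a finger pad.
Only numpy, scipy, OpenCV 4.12 (cv2) and the standard library are available. Lean on these libraries where they do the work, as an engineer would, in place of code of your own. Each camera call takes 0.05 s, during which the arm holds its last target. There are 200 camera calls.

## Working session

There is one attempt and no reset: what is moved stays moved. The work goes in short steps, Python scripts to look and compute and a tool call to move; the robot and the scene stay as the last step left them, time stands still between calls to the robot, and variables do not carry over. Pictures are saved under pics/ and viewed, at most 10 in all, crops included, and the job is handed in when it is done.

```bash
ls; mkdir -p pics
```

Run:
```python
from bench import bot
import cv2,numpy as np
s=bot.read_state();print(s)
a=bot.grab_frame("scene");b=bot.grab_frame("top")
for n,f in(("scene",a),("top",b)):
    cv2.imwrite(f"pics/{n}0.png",f["image"]);print(n,f["mtx"].tolist(),np.round(f["extrinsics"],4).tolist(),[k for k in f])
w=bot.grab_frame("wrist");print(w["mtx"].tolist(),np.round(w["hand_eye"],4).tolist(),{k:v for k,v in w.items() if k not in("image","mtx","hand_eye")})
```

```text
pics
{'time': 0.0, 'joint_positions': array([-1.27821967,  0.52205624, -0.03632015,  1.6000141 ,  0.02120943,
        1.02109864, -0.11277448]), 'joint_vel': array([-8.12265512e-04, -9.46224647e-04,  5.70709308e-04,  1.82779706e-03,
       -2.01551174e-04, -4.85519967e-05,  3.62732886e-04]), 'effort': array([-7.78228932e-04, -9.27104473e+01,  1.97934307e+00, -3.69928336e+01,
        1.77285634e-02,  8.33258528e-03,  3.73553007e-05]), 'eef_pos': array([0.2217134 , 0.58398164, 0.23069732]), 'orientation': array([-5.93667263e-05,  1.80388227e-01,  9.83595309e-01, -5.92565503e-04]), 'ft_force': array([-0.69860918, -0.47855139,  0.47390202]), 'wrist_torque': array([0.01716383, 0.02066428, 0.03114659]), 'gripper_force': 0.0, 'finger_gap': 0.08526030047384967}
scene [[388.52093938372445, 0.0, 319.0685179039522], [0.0, 388.52093938372445, 202.6787164723769], [0.0, 0.0, 1.0]] [[0.1512, 0.9884, -0.0127, -0.2267], [-0.6529, 0.1096, 0.7495, 0.301], [0.7422, -0.105, 0.6619, -1.3173], [0.0, 0.0, 0.0, 1.0]] ['image', 'mtx', 'extrinsics']
top [[457.44097382945284, 0.0, 314.47370044035654], [0.0, 457.44097382945284, 203.48770417192557], [0.0, 0.0, 1.0]] [[-0.0005, -0.9993, -0.038, 0.1491], [0.9862, -0.0068, 0.1657, -0.6095], [-0.1659, -0.0374, 0.9854, -0.8823], [0.0, 0.0, 0.0, 1.0]] ['image', 'mtx', 'extrinsics']
[[298.8077899586225, 0.0, 319.386960071712], [0.0, 298.8077899586225, 206.46044155707582], [0.0, 0.0, 1.0]] [[0.001, 0.9479, 0.3185, 0.0823], [1.0, -0.0007, -0.0008, -0.0006], [-0.0005, 0.3185, -0.9479, -0.1441], [0.0, 0.0, 0.0, 1.0]] {}
```

View pics/scene0.png

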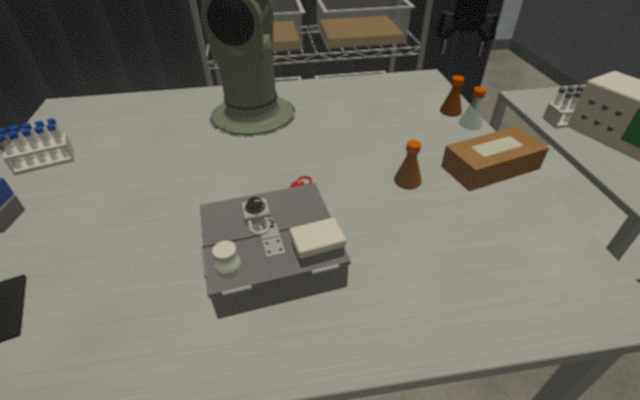

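View pics/top0.png

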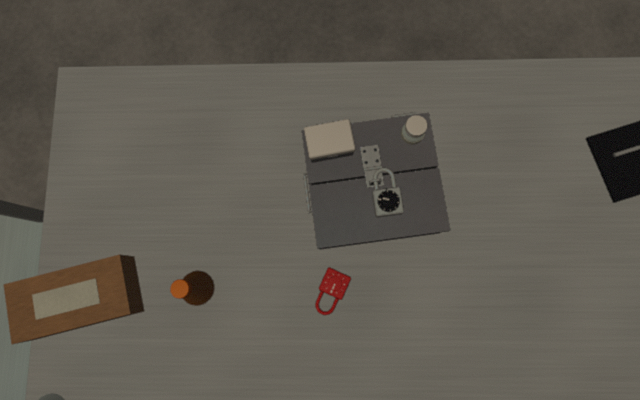

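The scene has two lock candidates. In the top view, the grey steel padlock is at about (388,200), with its shackle through the hasp staple on the box. The red look-alike is at about (332,290) on the bench. The steel one fits the description because it is dial up, on the deck and through the staple. I'll confirm that in an enlarged crop.

Create h.py:
```python
import numpy as np, cv2
from bench import bot
from scipy.spatial.transform import Rotation as R
def pose():
    s=bot.read_state();q=s["orientation"];T=np.eye(4)
    T[:3,:3]=R.from_quat([q[1],q[2],q[3],q[0]]).as_matrix();T[:3,3]=s["eef_pos"];return T
def grab(n):
    T=pose();f=bot.grab_frame(n)
    E=f["extrinsics"] if n!="wrist" else np.linalg.inv(T@f["hand_eye"])
    return f["image"],f["mtx"],E
def ray(K,E,uv):
    d=np.array([(uv[0]-K[0,2])/K[0,0],-(uv[1]-K[1,2])/K[1,1],-1]);C=np.linalg.inv(E)
    d=C[:3,:3]@d;return C[:3,3],d/np.linalg.norm(d)
def onz(K,E,uv,z):
    o,d=ray(K,E,uv);return o+d*(z-o[2])/d[2]
def tri(a,b):
    (o,d),(p,e)=a,b;t=np.linalg.lstsq(np.c_[d,-e],p-o,rcond=None)[0]
    x,y=o+d*t[0],p+e*t[1];return (x+y)/2,np.linalg.norm(x-y)
def proj(K,E,P):
    c=E[:3,:3]@P+E[:3,3];return np.array([K[0,2]-K[0,0]*c[0]/c[2],K[1,2]+K[1,1]*c[1]/c[2]])
```

Run:
```python
from h import *
a,Ka,Ea=grab("scene");b,Kb,Eb=grab("top")
ca=cv2.resize(a[180:280,195:355],None,fx=4.9,fy=5,interpolation=cv2.INTER_CUBIC)[:300]
cb=cv2.resize(b[160:220,340:420],None,fx=5,fy=5,interpolation=cv2.INTER_CUBIC)
out=np.zeros((300,790,3),np.uint8);out[:,:390]=ca[:,150:540];out[:,390:]=cb
cv2.imwrite("pics/c1.png",cv2.convertScaleAbs(out,alpha=1.6))
# tri: knob top centre
print(tri(ray(Ka,Ea,(254,206)),ray(Kb,Eb,(388,201))))
# box deck corners front (top view)
for uv in((318,247),(448,230),(304,128),(429,114)): print(onz(Kb,Eb,uv,.09))
print(pose())
```

```text
(array([0.60368249, 0.00428622, 0.11450385]), np.float64(0.0006733240038437526))
[0.51859245 0.13867293 0.09      ]
[ 0.5504383  -0.11177692  0.09      ]
[0.75903172 0.16657718 0.09      ]
[ 0.78500153 -0.08529346  0.09      ]
[[-9.34897291e-01  3.54918339e-01 -1.65904174e-04  2.21756505e-01]
 [ 3.54918377e-01  9.34897150e-01 -5.14609487e-04  5.84173665e-01]
 [-2.75410057e-05 -5.39989456e-04 -9.99999854e-01  2.31031102e-01]
 [ 0.00000000e+00  0.00000000e+00  0.00000000e+00  1.00000000e+00]]
```

View pics/c1.png

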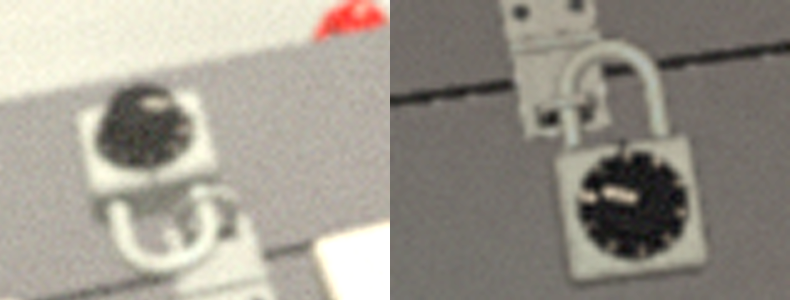

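The crop confirms the steel padlock. The shackle's toe leg goes through the staple and the white mark points to about world +y, roughly 2 clicks anticlockwise. I'll move above it now.

Call:
drive_effector(increments=[{"trans":[-0.235, -0.17, 0], "spin":-0.2, "jaw":0.085}, {"trans":[-0.235, -0.17, 0], "spin":-0.2, "jaw":0.085}, {"trans":[-0.235, -0.17, 0], "spin":-0.2, "jaw":0.085}, {"trans":[-0.235, -0.17, 0], "spin":-0.2, "jaw":0.085}, {"trans":[-0.235, -0.17, 0], "spin":-0.2, "jaw":0.085}])

```text
time: 0.88
eef_pos: [0.3826, 0.3393, 0.2315]
orientation: [0.0, 0.082, 0.997, -0.0]
ft_force: [0.7, 0.4, -0.0]
finger_gap: 0.085
gripper_force: 0.0
```

```bash
python3 -c "
from h import *
T=pose();print(T.round(4),bot.read_state()['joint_positions'].round(3));d=np.array([.604,.004,.235])-T[:3,3];print(T[:3,:3].T@d)"
```

```text
[[-9.864e-01  1.643e-01  4.000e-04  3.826e-01]
 [ 1.643e-01  9.864e-01 -3.000e-04  3.393e-01]
 [-5.000e-04 -2.000e-04 -1.000e+00  2.315e-01]
 [ 0.000e+00  0.000e+00  0.000e+00  1.000e+00]] [-0.817  0.341 -0.032  1.895  0.014  0.905  0.55 ]
[-0.27348047 -0.29436858 -0.00331894]
```

Call:
drive_effector(increments=[{"trans":[-0.273, -0.294, -0.003], "spin":-0.28, "jaw":0.085}, {"trans":[-0.273, -0.294, -0.003], "spin":-0.28, "jaw":0.085}, {"trans":[-0.273, -0.294, -0.003], "spin":-0.28, "jaw":0.085}, {"trans":[-0.273, -0.294, -0.003], "spin":-0.28, "jaw":0.085}, {"trans":[-0.273, -0.294, -0.003], "spin":-0.28, "jaw":0.085}])

```text
time: 1.5
eef_pos: [0.5506, 0.0863, 0.2337]
orientation: [0.0, -0.059, 0.998, 0.0]
ft_force: [0.8, 2.1, 0.7]
finger_gap: 0.0845
gripper_force: 0.0
```

```bash
python3 -c "
from h import *
T=pose();print(T.round(4),bot.read_state()['joint_positions'].round(3));d=np.array([.604,.004,.235])-T[:3,3];print(T[:3,:3].T@d)"
```

```text
[[-9.931e-01 -1.171e-01  3.000e-04  5.506e-01]
 [-1.171e-01  9.931e-01  2.000e-04  8.630e-02]
 [-4.000e-04  1.000e-04 -1.000e+00  2.337e-01]
 [ 0.000e+00  0.000e+00  0.000e+00  1.000e+00]] [-0.274  0.411  0.017  1.78  -0.008  0.95   1.434]
[-0.04343857 -0.0880119  -0.00124643]
```

Call:
drive_effector(increments=[{"trans":[-0.044, -0.088, 0], "jaw":0.085}, {"trans":[-0.044, -0.088, 0], "jaw":0.085}, {"trans":[-0.044, -0.088, 0], "jaw":0.085}])

```text
time: 1.88
eef_pos: [0.6044, 0.0028, 0.2331]
orientation: [-0.0, -0.057, 0.998, -0.001]
ft_force: [-0.6, 0.4, -0.2]
finger_gap: 0.085
gripper_force: 0.0
```

Run:
```python
from h import *
print(pose().round(4))
w,K,E=grab("wrist");np.savez("w1",w=w,K=K,E=E)
cv2.imwrite("pics/w1.png",cv2.convertScaleAbs(w,alpha=1.5))
```

```text
[[-9.936e-01 -1.129e-01 -2.000e-04  6.044e-01]
 [-1.129e-01  9.936e-01 -1.100e-03  2.800e-03]
 [ 4.000e-04 -1.100e-03 -1.000e+00  2.331e-01]
 [ 0.000e+00  0.000e+00  0.000e+00  1.000e+00]]
```

View pics/w1.png

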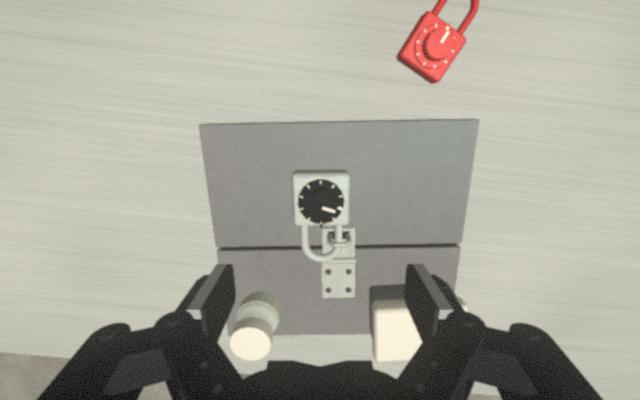

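The wrist view shows the lock body centred at about (321,197) and the dial at (321,202). The mark is to the lower right at about (331,210), and the shackle and staple are below at about (330,240). I'll take a second viewpoint to triangulate.

Call:
drive_effector(increments=[{"trans":[-0.03, 0.045, 0.03], "jaw":0.085}, {"trans":[-0.03, 0.045, 0.03], "jaw":0.085}, {"trans":[-0.03, 0.045, 0.03], "jaw":0.085}])

```text
time: 2.3
eef_pos: [0.6277, 0.055, 0.2035]
orientation: [-0.0, -0.059, 0.998, -0.0]
ft_force: [-0.4, -1.2, 0.2]
finger_gap: 0.0853
gripper_force: 0.0
```

Run:
```python
from h import *
print(pose().round(4))
w,K,E=grab("wrist");np.savez("w2",w=w,K=K,E=E)
o=[]
for n in("w1","w2"):
    f=np.load(n+".npz");w,K,E=f["w"],f["K"],f["E"]
    c=proj(K,E,np.array([.604,.004,.12]));print(n,c)
    x,y=int(c[0])-40,int(c[1])-32
    o.append(cv2.resize(w[y:y+75,x:x+80],None,fx=5,fy=5,interpolation=cv2.INTER_CUBIC));print(x,y)
cv2.imwrite("pics/w12.png",cv2.convertScaleAbs(np.hstack(o),alpha=1.4))
```

```text
[[-9.930e-01 -1.184e-01 -5.000e-04  6.277e-01]
 [-1.184e-01  9.930e-01 -1.000e-04  5.500e-02]
 [ 6.000e-04 -0.000e+00 -1.000e+00  2.035e-01]
 [ 0.000e+00  0.000e+00  0.000e+00  1.000e+00]]
w1 [321.0441911  202.05930896]
281 170
w2 [258.25812799 177.7425013 ]
218 145
```

View pics/w12.png

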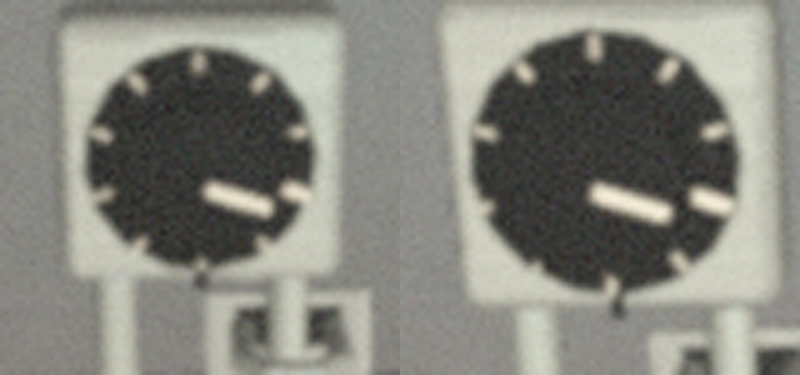

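Two clicks: the long mark sits two ticks anticlockwise of the index line. In the left crop the index is at (201,283) and the mark at (295,192). I'll triangulate the body corners, the dial disc and the index.

Run:
```python
from h import *
V=[]
for n,(x,y) in(("w1",(281,170)),("w2",(218,145))):
    f=np.load(n+".npz");w,K,E=f["w"],f["K"],f["E"]
    g=cv2.cvtColor(w,cv2.COLOR_BGR2GRAY)[y:y+75,x:x+80]
    g=cv2.resize(g,None,fx=5,fy=5,interpolation=cv2.INTER_CUBIC)
    m=(g<85).astype(np.uint8);m=cv2.morphologyEx(m,cv2.MORPH_OPEN,np.ones((9,9)))
    cs=cv2.findContours(m,0,2)[0];c=max([c for c in cs if abs(c.mean(0)[0]-[200,155]).max()<45],key=cv2.contourArea)
    e=cv2.minEnclosingCircle(cv2.convexHull(c));b=cv2.fitEllipse(cv2.convexHull(c));print(n,e,b)
    V.append((K,E,np.array([x,y]),np.array(b[0])))
P={"idx":((201,281),(217,305)),"tl":((62,25),(43,8)),"tr":((343,22),(373,8)),"bl":((74,277),(70,303)),"br":((337,273),(378,298)),"skirt":(V[0][3],V[1][3])}
for k,p in P.items():
    rs=[ray(V[i][0],V[i][1],V[i][2]+(np.array(p[i])+.5)/5-.5) for i in(0,1)]
    q=tri(*rs);print(k,q[0].round(4),round(q[1],4),"onz112",[(o+d*(.112-o[2])/d[2]).round(4) for o,d in rs])
```

```text
w1 ((198.9307861328125, 156.99090576171875), 113.70526885986328) ((199.3421630859375, 157.57366943359375), (220.04437255859375, 226.9154815673828), 92.37096405029297)
w2 ((203.2185516357422, 164.02862548828125), 136.2084503173828) ((204.7290496826172, 161.44155883789062), (255.31460571289062, 270.3372802734375), 125.24180603027344)
idx [0.6283 0.0067 0.1161] 0.0006 onz112 [array([0.6303, 0.0069, 0.112 ]), array([0.6294, 0.0061, 0.112 ])]
tl [ 0.584  -0.024   0.1105] 0.0003 onz112 [array([ 0.5835, -0.0239,  0.112 ]), array([ 0.5839, -0.0236,  0.112 ])]
tr [0.5783 0.0271 0.107 ] 0.0002 onz112 [array([0.5772, 0.0265, 0.112 ]), array([0.5778, 0.0274, 0.112 ])]
bl [ 0.6308 -0.0172  0.1154] 0.0 onz112 [array([ 0.6322, -0.0174,  0.112 ]), array([ 0.632 , -0.0181,  0.112 ])]
br [0.6253 0.0325 0.1122] 0.0006 onz112 [array([0.6257, 0.0325, 0.112 ]), array([0.625 , 0.0326, 0.112 ])]
skirt [0.6042 0.0035 0.1164] 0.0001 onz112 [array([0.6057, 0.0037, 0.112 ]), array([0.6053, 0.0028, 0.112 ])]
```

Call:
drive_effector(increments=[{"trans":[0.029, -0.048, 0], "jaw":0.06}, {"trans":[0.029, -0.048, 0.04], "jaw":0.06}, {"trans":[0.029, -0.048, 0.04], "jaw":0.06}, {"trans":[0.029, -0.048, 0.04], "jaw":0.06}])

```text
time: 2.85
eef_pos: [0.6055, 0.0034, 0.165]
orientation: [0.001, -0.059, 0.998, 0.0]
ft_force: [-0.4, 0.4, 0.3]
finger_gap: 0.06
gripper_force: 0.0
```

```bash
python3 -c "
from h import *
T=pose();print(T.round(4));d=np.array([.6044,.0038,.117])-T[:3,3];print(T[:3,:3].T@d)"
```

```text
[[-9.931e-01 -1.173e-01  1.200e-03  6.055e-01]
 [-1.173e-01  9.931e-01  2.000e-04  3.400e-03]
 [-1.300e-03  1.000e-04 -1.000e+00  1.650e-01]
 [ 0.000e+00  0.000e+00  0.000e+00  1.000e+00]]
[0.0011506  0.0005234  0.04797718]
```

Call:
drive_effector(increments=[{"trans":[0.001, 0.0005, 0.03], "jaw":0.06}, {"trans":[0.001, 0.0005, 0.047], "jaw":0.06}, {"trans":[0.001, 0.0005, 0.047], "jaw":0.045}, {"trans":[0.001, 0.0005, 0.047], "jaw":0.02}, {"trans":[0.001, 0.0005, 0.047], "jaw":0.02}])

```text
time: 3.48
eef_pos: [0.6045, 0.0035, 0.1179]
orientation: [0.001, -0.059, 0.998, 0.0]
ft_force: [-1.4, 0.0, 4.7]
finger_gap: 0.025
gripper_force: 58.7
```

Call:
drive_effector(increments=[{"jaw":0.02}, {"jaw":0.02}])

```text
time: 3.72
eef_pos: [0.6045, 0.0035, 0.1179]
orientation: [0.001, -0.059, 0.998, 0.0]
ft_force: [-2.1, 0.7, 5.7]
finger_gap: 0.0251
gripper_force: 58.8
```

Call:
drive_effector(increments=[{"spin":0.16, "jaw":0.02}, {"spin":0.32, "jaw":0.02}, {"spin":0.48, "jaw":0.02}, {"spin":0.63, "jaw":0.02}, {"spin":0.63, "jaw":0.02}])

```text
time: 4.35
eef_pos: [0.6046, 0.004, 0.1179]
orientation: [0.001, 0.255, 0.967, 0.0]
ft_force: [-1.8, 1.5, 6.4]
finger_gap: 0.0253
gripper_force: 58.8
```

Call:
drive_effector(increments=[{"spin":0.16, "jaw":0.02}, {"spin":0.32, "jaw":0.02}, {"spin":0.48, "jaw":0.02}, {"spin":0.65, "jaw":0.02}, {"spin":0.65, "jaw":0.02}])

```text
time: 4.97
eef_pos: [0.605, 0.0042, 0.1179]
orientation: [0.001, 0.55, 0.835, 0.001]
ft_force: [0.8, 2.5, 6.6]
finger_gap: 0.0254
gripper_force: 59.1
```

Run:
```python
from h import *
print(pose().round(3),bot.read_state()['wrist_torque'])
b,K,E=grab("top")
cv2.imwrite("pics/t2.png",cv2.convertScaleAbs(cv2.resize(b[160:230,340:440],None,fx=5,fy=5,interpolation=cv2.INTER_CUBIC),alpha=1.5))
```

```text
[[-0.396  0.918  0.002  0.605]
 [ 0.918  0.396  0.001  0.004]
 [-0.     0.003 -1.     0.118]
 [ 0.     0.     0.     1.   ]] [ 0.57652964 -0.22453562 -0.01578372]
```

Call:
drive_effector(increments=[{"jaw":0.06}, {"jaw":0.06}, {"trans":[0, 0, -0.05], "jaw":0.06}, {"trans":[0, 0, -0.1], "spin":-0.19, "jaw":0.085}, {"trans":[0, 0, -0.1], "spin":-0.38, "jaw":0.085}])

```text
time: 5.65
eef_pos: [0.6055, 0.0031, 0.2204]
orientation: [0.003, 0.381, 0.925, 0.001]
ft_force: [-0.2, 0.2, -1.2]
finger_gap: 0.085
gripper_force: 0.0
```

Call:
drive_effector(increments=[{"spin":-0.19, "jaw":0.085}, {"spin":-0.38, "jaw":0.085}, {"spin":-0.57, "jaw":0.085}, {"spin":-0.76, "jaw":0.085}, {"spin":-0.9, "jaw":0.085}])

```text
time: 6.28
eef_pos: [0.6038, 0.0031, 0.2167]
orientation: [-0.0, -0.059, 0.998, -0.0]
ft_force: [0.1, -0.6, -0.2]
finger_gap: 0.0849
gripper_force: 0.0
```

Call:
drive_effector(increments=[{"jaw":0.085}])

```text
time: 6.4
eef_pos: [0.6039, 0.003, 0.2167]
orientation: [-0.0, -0.056, 0.998, 0.0]
ft_force: [0.5, -0.6, -0.3]
finger_gap: 0.0852
gripper_force: 0.0
```

Run:
```python
from h import *
print(pose().round(4))
w,K,E=grab("wrist");np.savez("w3",w=w,K=K,E=E)
c=proj(K,E,np.array([.604,.004,.12]));x,y=int(c[0])-50,int(c[1])-35;print(x,y)
cv2.imwrite("pics/w3.png",cv2.convertScaleAbs(cv2.resize(w[y:y+85,x:x+100],None,fx=6,fy=6,interpolation=cv2.INTER_CUBIC),alpha=1.4))
```

```text
[[-9.938e-01 -1.109e-01 -1.000e-04  6.039e-01]
 [-1.109e-01  9.938e-01  2.000e-04  3.000e-03]
 [ 0.000e+00  2.000e-04 -1.000e+00  2.167e-01]
 [ 0.000e+00  0.000e+00  0.000e+00  1.000e+00]]
270 173
```

View pics/w3.png

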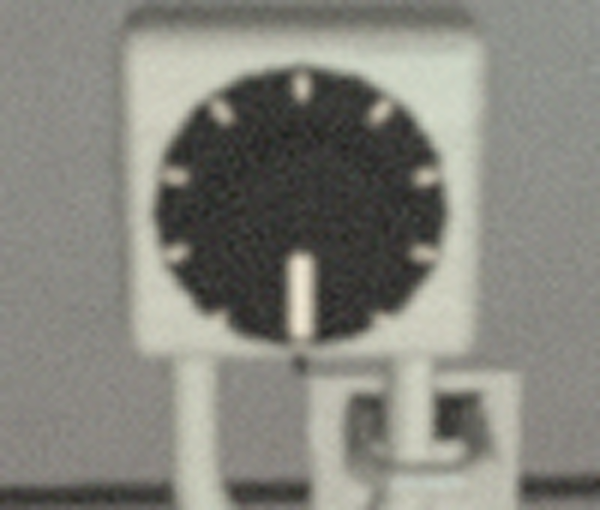

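The dial is set: the long mark at (302,300) is in line with the index at (300,362). Next I'll compute the grip pose for the body and the staple position.

Run:
```python
from h import *
f=np.load("w3.npz");K,E=f["K"],f["E"]
g=lambda p,z:onz(K,E,np.array([270,173])+(np.array(p)+.5)/6-.5,z)
c=[g(p,.112) for p in((127,42),(485,42),(137,355),(478,352))];C=sum(c)/4
d=c[1]+c[3]-c[0]-c[2];e=c[2]+c[3]-c[0]-c[1]
print(C,np.degrees([np.arctan2(-d[0],d[1]),np.arctan2(e[1],e[0])]),np.linalg.norm(d)/2,np.linalg.norm(e)/2)
th=np.radians(7);X=np.array([np.cos(th),np.sin(th),0]);Y=np.array([-X[1],X[0],0])
for s in((420,465),(350,465),(488,450)):
    p=g(s,.1145);print("staple",p,(p-C)@X,(p-C)@Y)
T=pose()
for t in([C[0],C[1],.15],[C[0],C[1],.096]): print(T[:3,:3].T@(np.array(t)-T[:3,3]))
print(np.degrees(np.arctan2(-T[1,0],-T[0,0])))
```

```text
[0.60473135 0.00415703 0.112     ] [6.68874565 6.75653168] 0.051127008671275724 0.0480600354151328
staple [0.64393872 0.0259889  0.1145    ] 0.041575765257823 0.01689096281879808
staple [0.64512984 0.01538522 0.1145    ] 0.04146574311142613 0.006221151482532003
staple [0.64027761 0.03592257 0.1145    ] 0.03915255220893414 0.027196757915612192
[-0.00098791  0.00098734  0.06662761]
[-0.000992    0.00098207  0.12062761]
6.2163264872178425
```

Call:
drive_effector(increments=[{"trans":[-0.001, 0.001, 0.05], "spin":-0.01, "jaw":0.085}, {"trans":[-0.001, 0.001, 0.1], "spin":-0.01, "jaw":0.085}, {"trans":[-0.001, 0.001, 0.125], "spin":-0.01, "jaw":0.085}, {"trans":[-0.001, 0.001, 0.125], "spin":-0.01, "jaw":0.085}])

```text
time: 6.95
eef_pos: [0.6038, 0.0044, 0.0901]
orientation: [-0.002, -0.06, 0.998, -0.0]
ft_force: [-0.5, 0.4, 0.6]
finger_gap: 0.085
gripper_force: 0.0
```

Call:
drive_effector(increments=[{"jaw":0.065}, {"jaw":0.045}, {"jaw":0.045}, {"jaw":0.045}])

```text
time: 7.45
eef_pos: [0.6056, 0.0045, 0.0933]
orientation: [0.001, -0.061, 0.998, 0.0]
ft_force: [-1.8, -0.3, 9.2]
finger_gap: 0.0529
gripper_force: 62.9
```

Call:
drive_effector(increments=[{"trans":[0, 0, -0.003], "jaw":0.045}, {"trans":[0, 0, -0.003], "jaw":0.045}, {"trans":[0, 0, -0.003], "jaw":0.045}])

```text
time: 7.82
eef_pos: [0.6047, 0.0045, 0.0946]
orientation: [-0.0, -0.061, 0.998, -0.0]
ft_force: [0.3, 0.2, -4.9]
finger_gap: 0.0526
gripper_force: 63.9
```

Call:
drive_effector(increments=[{"trans":[0.004, 0, 0], "jaw":0.045}, {"trans":[0.008, 0, 0], "jaw":0.045}, {"trans":[0.012, 0, 0], "jaw":0.045}, {"trans":[0.015, 0, 0], "jaw":0.045}, {"trans":[0.015, 0, 0], "jaw":0.045}])

```text
time: 8.45
eef_pos: [0.5899, 0.0029, 0.0947]
orientation: [0.0, -0.061, 0.998, 0.0]
ft_force: [0.9, 2.4, -4.6]
finger_gap: 0.0529
gripper_force: 63.9
```

Call:
drive_effector(increments=[{"trans":[0.002, 0, 0], "jaw":0.045}, {"trans":[0.004, 0, 0], "jaw":0.045}, {"trans":[0.006, 0, 0], "jaw":0.045}, {"trans":[0.008, 0, 0], "jaw":0.045}, {"trans":[0.008, 0, 0], "jaw":0.045}])

```text
time: 9.07
eef_pos: [0.5818, 0.0018, 0.0946]
orientation: [-0.0, -0.061, 0.998, 0.0]
ft_force: [2.1, 3.2, -4.1]
finger_gap: 0.0523
gripper_force: 63.9
```

Call:
drive_effector(increments=[{"trans":[0.002, 0, 0], "jaw":0.045}, {"trans":[0.004, 0, 0], "jaw":0.045}, {"trans":[0.006, 0, 0], "jaw":0.045}, {"trans":[0.008, 0, 0], "jaw":0.045}, {"trans":[0.01, 0, 0], "jaw":0.045}])

```text
time: 9.7
eef_pos: [0.5732, 0.0007, 0.0949]
orientation: [0.001, -0.061, 0.998, 0.0]
ft_force: [13.4, 5.6, -6.5]
finger_gap: 0.0528
gripper_force: 63.8
```

Call:
drive_effector(increments=[{"trans":[0.001, 0, 0], "jaw":0.045}, {"trans":[0.002, 0, 0], "jaw":0.045}, {"trans":[0.003, 0, 0], "jaw":0.045}, {"trans":[0.003, 0, 0], "jaw":0.045}])

```text
time: 10.2
eef_pos: [0.5721, 0.0013, 0.0955]
orientation: [0.003, -0.062, 0.998, 0.0]
ft_force: [18.1, 9.3, -7.4]
finger_gap: 0.0522
gripper_force: 64.3
```

Run:
```python
from h import *
a,_,_=grab("scene");w,_,_=grab("wrist")
o=np.hstack([cv2.resize(a[190:260,210:300],(450,350),interpolation=cv2.INTER_CUBIC),cv2.resize(w[150:400,190:440],(350,350),interpolation=cv2.INTER_CUBIC)])
cv2.imwrite("pics/s4.png",cv2.convertScaleAbs(o,alpha=1.6))
```

```text
(no output)
```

View pics/s4.png

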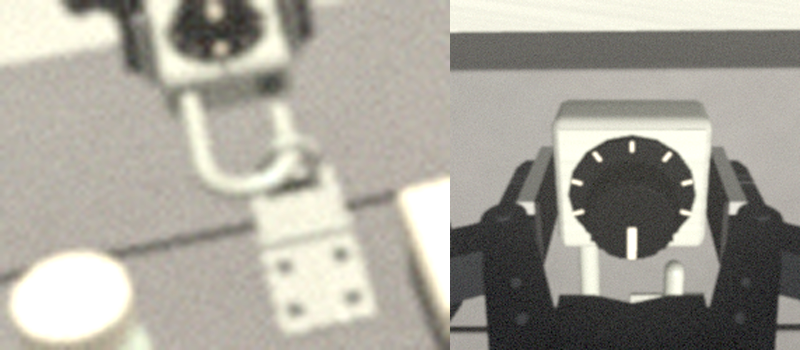

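Run:
```python
from h import *
w,K,E=grab("wrist");T=pose();u=lambda x,y:np.array([190+(x-450+.5)*.714,150+(y+.5)*.714])
X=-T[:3,0];Y=T[:3,1]
for n,p,z in(("front",(632,246),.1145),("frontR",(700,246),.1145),("rear",(632,128),.1145),("toe",(675,262),.108)):
    q=onz(K,E,u(*p),z)-T[:3,3];print(n,q@X,q@Y)
```

```text
front 0.024128533083087333 0.00031489050748062454
frontR 0.02412129986244217 0.025135786361173515
rear -0.023327713857407412 0.00022297170199853304
toe 0.03733216396360016 0.01713000590288017
```

Call:
drive_effector(increments=[{"trans":[0, 0.002, 0], "jaw":0.045}, {"trans":[0, 0.004, 0], "jaw":0.045}, {"trans":[0, 0.004, 0], "jaw":0.045}])

```text
time: 10.72
eef_pos: [0.5704, 0.0043, 0.0952]
orientation: [0.002, -0.061, 0.998, 0.0]
ft_force: [10.2, 3.9, -3.4]
finger_gap: 0.0528
gripper_force: 64.8
```

Call:
drive_effector(increments=[{"trans":[0.001, 0.001, 0], "jaw":0.045}, {"trans":[0.002, 0.002, 0], "jaw":0.045}, {"trans":[0.002, 0.002, 0], "jaw":0.045}, {"trans":[0.002, 0.002, 0], "jaw":0.045}])

```text
time: 11.22
eef_pos: [0.5696, 0.0055, 0.0957]
orientation: [0.003, -0.061, 0.998, -0.0]
ft_force: [18.9, 1.9, -5.4]
finger_gap: 0.0525
gripper_force: 64.7
```

Call:
drive_effector(increments=[{"trans":[0.002, 0.001, 0], "jaw":0.045}, {"trans":[0.002, 0.001, 0], "jaw":0.045}, {"trans":[0.002, 0.001, 0], "jaw":0.045}])

```text
time: 11.6
eef_pos: [0.569, 0.0066, 0.0961]
orientation: [0.005, -0.061, 0.998, -0.0]
ft_force: [25.6, 1.9, -6.2]
finger_gap: 0.0529
gripper_force: 64.7
```

Run:
```python
from h import *
w,K,E=grab("wrist");T=pose();X=-T[:3,0];Y=T[:3,1]
for d in(0,5):
  pass
# column profile along toe: x from 24..50 mm at y=17
o=[]
for y in(.016,.017,.018):
  r=[]
  for x in np.arange(.022,.05,.001):
    p=proj(K,E,T[:3,3]+X*x+Y*y+np.array([0,0,.108-T[2,3]]));r.append(int(cv2.getRectSubPix(cv2.cvtColor(w,cv2.COLOR_BGR2GRAY),(1,1),tuple(p.astype(float)))[0,0]))
  o.append(r)
print(*o,sep="\n")
```

```text
[38, 60, 110, 134, 134, 140, 152, 145, 120, 109, 110, 112, 112, 110, 95, 85, 94, 108, 122, 133, 144, 149, 147, 148, 149, 147, 147, 149, 148]
[64, 102, 145, 158, 159, 159, 158, 144, 120, 108, 111, 110, 109, 110, 102, 86, 99, 115, 131, 143, 157, 163, 163, 158, 157, 157, 155, 160, 156]
[132, 147, 156, 159, 161, 157, 155, 145, 117, 110, 109, 112, 111, 113, 108, 95, 102, 120, 134, 147, 156, 165, 166, 162, 160, 160, 161, 162, 160]
```

The shackle is fully drawn: the body-to-toe gap is about 15 mm and it is on a hard stop. I'll relax the pull, raise slightly and feed forward until the staple is in the gap.

Call:
drive_effector(increments=[{"trans":[-0.003, -0.002, 0], "jaw":0.045}, {"trans":[-0.005, -0.004, -0.001], "jaw":0.045}, {"trans":[-0.007, -0.006, -0.0015], "jaw":0.045}, {"trans":[-0.009, -0.0065, -0.0015], "jaw":0.045}, {"trans":[-0.009, -0.0065, -0.0015], "jaw":0.045}])

```text
time: 12.28
eef_pos: [0.5739, 0.0008, 0.096]
orientation: [-0.0, -0.061, 0.998, -0.0]
ft_force: [2.7, 1.2, -4.9]
finger_gap: 0.0526
gripper_force: 65.0
```

```bash
python3 -c "
from h import *
T=pose();d=np.array([.6439,.026,0.1])-T[:3,3];print(T.round(4),T[:3,:3].T@d)"
```

```text
[[-9.926e-01 -1.214e-01 -2.000e-04  5.739e-01]
 [-1.214e-01  9.926e-01 -4.000e-04  8.000e-04]
 [ 2.000e-04 -3.000e-04 -1.000e+00  9.600e-02]
 [ 0.000e+00  0.000e+00  0.000e+00  1.000e+00]] [-0.07249915  0.01647041 -0.00403869]
```

Call:
drive_effector(increments=[{"trans":[-0.004, 0, -0.0015], "jaw":0.045}, {"trans":[-0.01, 0, -0.0015], "jaw":0.045}, {"trans":[-0.016, 0, -0.0015], "jaw":0.045}, {"trans":[-0.022, 0, -0.0015], "jaw":0.045}, {"trans":[-0.022, 0, -0.0015], "jaw":0.045}])

```text
time: 12.9
eef_pos: [0.5961, 0.004, 0.0974]
orientation: [0.0, -0.061, 0.998, -0.0]
ft_force: [-0.2, 0.1, -4.9]
finger_gap: 0.0525
gripper_force: 65.0
```

Call:
drive_effector(increments=[{"trans":[-0.005, 0, 0], "jaw":0.045}, {"trans":[-0.01, 0, 0], "jaw":0.045}, {"trans":[-0.014, 0, 0], "jaw":0.045}, {"trans":[-0.014, 0, 0], "jaw":0.045}])

```text
time: 13.4
eef_pos: [0.6099, 0.0056, 0.0975]
orientation: [0.0, -0.061, 0.998, -0.0]
ft_force: [-0.3, 0.1, -4.2]
finger_gap: 0.0525
gripper_force: 65.0
```

Run:
```python
from h import *
T=pose();d=np.array([.6439,.026,0.1])-T[:3,3];print(T.round(4),T[:3,:3].T@d)
a,_,_=grab("scene");w,_,_=grab("wrist")
o=np.hstack([cv2.resize(a[190:260,210:300],(450,350),interpolation=cv2.INTER_CUBIC),cv2.resize(w[250:400,240:390],(350,350),interpolation=cv2.INTER_CUBIC)])
cv2.imwrite("pics/s5.png",cv2.convertScaleAbs(o,alpha=1.6))
```

```text
[[-0.9925 -0.1219  0.      0.6099]
 [-0.1219  0.9925 -0.      0.0056]
 [-0.     -0.     -1.      0.0975]
 [ 0.      0.      0.      1.    ]] [-0.03621113  0.01605956 -0.00247932]
```

View pics/s5.png

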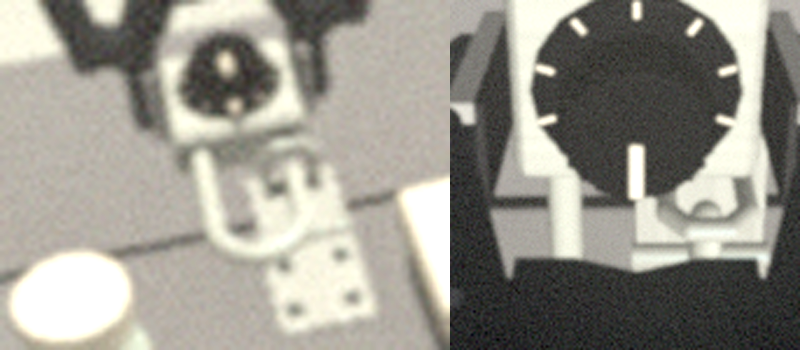

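Run:
```python
from h import *
w,K,E=grab("wrist");T=pose();X=-T[:3,0];Y=T[:3,1]
u=lambda x,y:np.array([240+(x-450+.5)*.4286,250+(y+.5)*.4286])
for n,p,z in(("stapletop",(705,216),.117),("bar",(705,216),.1145),("toe top",(706,203),.1095),("toe mid",(706,203),.1055),("front",(550,175),.117),("frontL",(550,175),.114)):
    q=onz(K,E,u(*p),z)-T[:3,3];print(n,q@X,q@Y)
```

```text
stapletop 0.034171185176336966 0.01550054585767202
bar 0.036510622371137495 0.015817536687094617
toe top 0.03739187210596624 0.016560360482981904
toe mid 0.0410200343285597 0.017070839979784487
front 0.02307592446722284 -0.018611455564868814
frontL 0.025616243772223355 -0.01905196536529813
```

Call:
drive_effector(increments=[{"trans":[-0.003, 0, 0], "jaw":0.045}, {"trans":[-0.003, 0, 0], "jaw":0.045}])

```text
time: 13.8
eef_pos: [0.6129, 0.006, 0.0976]
orientation: [0.0, -0.061, 0.998, 0.0]
ft_force: [-0.5, 0.4, -4.8]
finger_gap: 0.0526
gripper_force: 65.0
```

Call:
drive_effector(increments=[{"trans":[0, 0, -0.004], "jaw":0.045}, {"trans":[0, 0, -0.008], "jaw":0.045}, {"trans":[0, 0, -0.012], "jaw":0.045}, {"trans":[0, 0, -0.012], "jaw":0.045}])

```text
time: 14.3
eef_pos: [0.6129, 0.006, 0.1101]
orientation: [0.0, -0.061, 0.998, -0.0]
ft_force: [-0.2, -0.3, -4.7]
finger_gap: 0.0522
gripper_force: 65.1
```

Call:
drive_effector(increments=[{"trans":[0, 0, -0.02], "jaw":0.045}, {"trans":[0, 0, -0.045], "jaw":0.045}, {"trans":[0, 0, -0.075], "jaw":0.045}, {"trans":[0, 0, -0.095], "jaw":0.045}, {"trans":[0, 0, -0.1], "jaw":0.045}])

```text
time: 14.92
eef_pos: [0.6131, 0.006, 0.2106]
orientation: [0.001, -0.061, 0.998, 0.0]
ft_force: [0.7, 0.7, -4.8]
finger_gap: 0.0524
gripper_force: 65.2
```

Call:
drive_effector(increments=[{"jaw":0.045}, {"jaw":0.045}, {"jaw":0.045}, {"jaw":0.045}])

```text
time: 15.42
eef_pos: [0.6126, 0.006, 0.2092]
orientation: [-0.0, -0.061, 0.998, -0.0]
ft_force: [1.8, -0.4, -4.0]
finger_gap: 0.0524
gripper_force: 65.2
```

Run:
```python
from h import *
a,_,_=grab("scene");w,_,_=grab("wrist")
o=np.hstack([cv2.resize(a[110:290,180:360],(400,400),interpolation=cv2.INTER_CUBIC),cv2.resize(w[150:400,190:440],(400,400),interpolation=cv2.INTER_CUBIC)])
cv2.imwrite("pics/s6.png",cv2.convertScaleAbs(o,alpha=1.6))
```

```text
(no output)
```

View pics/s6.png

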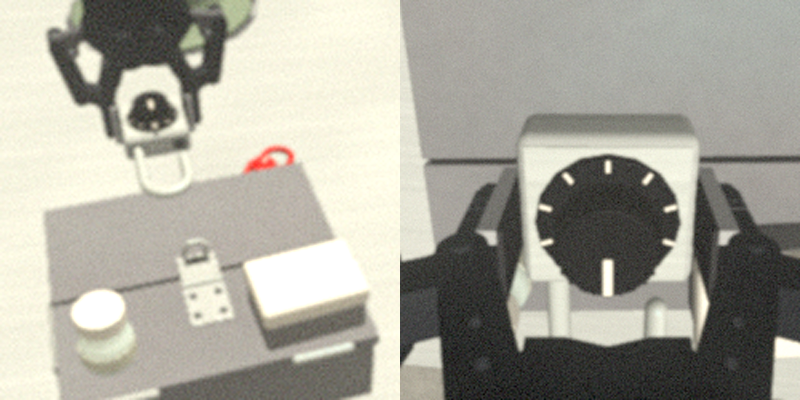

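The lock hangs free at (150,120) in the left view. The staple is bare at (195,250), the dial face is up, and the toe at (655,305) in the wrist view is still out of the body. Handing in.

```bash
python3 -c "
from bench import bot
print(bot.job_done())"
```

```text
the job is handed in; nothing more can be done
None
```

I handed the job in at about 15.5 s: dial set to the index, shackle drawn fully open, and the lock lifted off the staple, held dial up with the shackle open about 11 cm above the box deck; flask, tip box, jar and red look-alike were not touched.

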